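# Move a ladder step bracket up one hole and hold its lock pin home

### The arm

A 6-joint arm with a two-finger parallel gripper is mounted at the origin on the work surface. World frame = base frame: x ahead of the robot, y to its left, z up, the work surface at z = 0. Lengths are in m, angles in degrees, forces in N, time in s.
With the tool pointing down it reaches from about 0.3 to 0.75 m from the base axis. Payload 8.5 kg.
Tool frame: the origin (TCP) lies on the mounting face of the last link; the fingertips stand 173 mm ahead of it and the grasp point (between the pads) lies 155 mm ahead of it (env.tips_ahead is the distance from the TCP to the fingertips, in m); x points along the fingers, z is the direction in which the jaws open and shut, and the axes are right-handed (so a half turn about x gives the same grasp; the last joint's range is limited). The gripper opens to 85 mm and grips with 20 to 120 N. Pads are 22 mm wide; open, the fingers measure 114 mm over their backs; the gripper's body (76 mm by 85 mm) begins 54 mm behind the grasp point. The pads swing forward as they close: fully open they stand 13 mm farther back than shut.
Start: joints at [-84.528, 21.807, 74.336, -0, 83.858, -12.336], TCP at [0.168, -0.524, 0.405] pointing down, gripper open.
Joint ranges: [-178.18, 178.18], [-50.72, 133.34], [12.68, 142.11], [-81.47, 261.47], [9.98, 163.14], [-165.26, 165.26]. Speed limits (degrees/s): [136.94, 136.94, 180, 180, 180, 180].

### API

Orientations are given as a 3x3 rotation matrix whose columns are the frame's x, y, z axes.
In Python, from rig import env, optics gives the robot as it stands.
- The arm moves only by the shell command python3 -m inch 'ROWS' [FORCE]. ROWS is JSON, a list of rows, each a list of 3 entries, a list of its own where there are three numbers: the closure, from -1 (fully open) to 1 (shut), then the shift along the tool's x, y, z in units of 30 mm (1.0 is 30 mm), then the turn about the tool's x in units of 5 degrees (1.0 is 5 degrees). In form: [[hand, [x, y, z], yaw], ...]. A call has exactly 8 rows; each row shifts and turns the commanded pose from where the row before left it, along the tool's axes as they then stand; what a row does not reach is not made up. A row lasts 1/12 s, in which the tool goes at most 41.7 mm and 7.16 degrees, less where a joint would pass 70% of its speed; a pose out of reach is approached as far as the arm can. A call is refused whole if a number of a shift passes 1 or a number of a turn 1, either way. A call with a gripper value outside its range is refused whole. The fingers move at their own pace and stop on an object; FORCE is the grip in N (left out, the last holds). Time passes only in rows, so rows that do not move let the fingers close, or fill a call up. It gives the time, the measured TCP pose, the force and the opening at its end, in the units of the state.
- env.observe(): the state, without advancing time (a new reading comes with each control period).
- optics.get_image(name): name is "side" or "top"; returns the picture (480x640x3 uint8, red, green, blue); there is no depth.
- optics.camera_params(name): a dict with "fx", "fy", "cx", "cy" (pixels), "k1" (the pictures are not rectified: a ray, as slopes to the right and down, at radius r is drawn at 1 + k1 r^2 times it, then the intrinsics apply), "xyz" and "rotation" of the camera in the world. Camera axes: x right, y down, z forward; pixel columns grow to the right and rows downward; lengths in m; the calibration is good to about 2 mm. A picture is of the moment at which its call begins. camera_params takes no time and is no camera call.
- env.close_job(): hands the job in, once; it reports no verdict.
The state is a dict: "time_s": time; "q": joint angles; "qvel": joint speeds; "joint_efforts": joint torques, N m; "position": TCP position; "tool_rot": TCP orientation; "ft_force": force on the tool from outside, world axes, zero at the start; "wrist_torque": the same for the moment, N m; "grip_width": finger opening in m.
Only numpy, scipy, OpenCV 4.12 (cv2) and the standard library are available. Lean on these libraries where they do the work, as an engineer would, in place of code of your own. Each camera call takes 0.05 s, during which the arm holds its last target.

### The job

Two ladder stiles lie on the bench, each with a sliding step bracket locked by a spring plunger. On the one whose plunger has the T-shaped handle, pull the plunger clear of its hole, slide the bracket to the next hole away from the stile's black rubber foot, push the pin fully home there and finish still holding the T handle with the fingers, pin pressed home: its worn spring would lift it part way out if you let go. Leave the round-knob stile and everything else on the bench where they are.

Things in the scene. Friction and masses are not known exactly. Their poses are not given: they have to be found in the camera images.
- t_stile: Fixed ladder stile with the T-handle lock: aluminium bar 360 mm long, 44 wide, top face 55 mm above the table. Origin at table height under its middle; x along the bar, away from the black rubber foot at the -x end (nearer the robot); z up. Six holes 13 mm across, 60 mm apart in the top face at x = -150, -90, -30, 30, 90, 150 mm. x is within 20 degrees of the robot's forward direction.
- t_slide (a joint): Place (m) of its step bracket along the stile's +x: 0 at the start (pin in the hole at x = -30 mm), 0.060 at the next hole away from the foot; stops -0.058 and 0.118. Steel saddle 70 mm long, 62 wide, top 62.5 mm above the table, rung stub 22 mm thick reaching 134 mm to the stile's +y. Slides with about 2.5 N friction once the pin is clear; 1.5 mm play either way with the pin in a hole.
- t_pin (a joint): Height (m) of the plunger riding on that bracket: 0 fully home (end stop, pin 14 mm deep), about 0.007 where its worn spring (700 N/m, both ways) leaves it, clear of the hole above 0.014, stop 0.024. About 6 N down holds it home, 5 to 12 N up holds it clear. Let go between holes it rests on the stile's top face. Pin 10 mm thick, round nose.
- t_handle: T handle of that plunger: level black bar 56 mm long across the stile (its y), 14 thick (its x), 16 high, on a 9 mm stem; origin at the bar's centre, axes as the stile's. Centre 102 mm above the table with the pin home, 109 at the start, 126 at most; moves straight up and down, and along with the bracket. Below it a round housing 26 mm across reaches 76.5 mm above the table.
- t_next (a point): Mouth of the next hole (x = +30 mm, top face) of the T-handle stile, where its pin must end.
- o_stile: The other fixed stile, same shape, size and axes, whose plunger has a round knob: leave it alone. The two stiles lie side by side and may have swapped places.
- o_slide (a joint): Position (m) of the other stile's bracket, 0 at the start.
- o_pin (a joint): Height (m) of the other stile's plunger (round black knob 36 mm across), about 0.007 at the start.
- tape: roll of black tape lying flat, 64 mm across, 19 mm high; origin under its centre; loose, not part of the job
- tin: small glass jar, 56 mm across, 75 mm high; origin under its centre; loose, not part of the job
- hammer: hammer lying flat; origin under its middle; loose, not part of the job
- wrench: steel wrench lying flat; origin under its middle; loose, not part of the job
- driver: screwdriver lying flat; origin under its middle; loose, not part of the job
- can: closed can, 64 mm across, 170 mm high; origin under its centre; loose, not part of the job
- bin: open parts bin with a few bolts, 150 x 110 x 60 mm; origin under its centre; loose, not part of the job
- offcut: flat wood offcut, 60 x 110 x 20 mm; origin under its centre; loose, not part of the job

How it is judged (in metres and radians):
On the way, in this order (a step that is already met when the one before it is completed fails the run):
1. the T-handle plunger is pulled clear of its first hole (value of joint t_pin above 0.014 m and value of joint t_slide between -0.02 and 0.02 m), for 0.1 s.
2. the bracket has been slid along to the next hole away from the foot (value of joint t_slide between 0.054 and 0.066 m), for 0.1 s.
At the end, for the whole second after the job is handed in: The T-handle bracket stands at the next hole (within 4 mm), its pin is no more than 3 mm short of fully home, the fingers are still on the T handle with at least 1.5 N, the round-knob stile is still locked in its hole and the loose things are within 30 mm of where they were (value of joint t_slide between 0.056 and 0.064 m and value of joint t_pin below 0.003 m and contact force between the fingers and t_handle above 1.5 N and horizontal distance between t_handle and t_next below 0.004 m and value of joint o_pin below 0.012 m and value of joint o_slide between -0.01 and 0.01 m and distance of each of tape, tin, hammer, wrench, driver, can, bin, offcut from where it was at the start of the episode below 0.03 m); the arm keeps its last pose, push and grip.
It fails at once if the round-knob plunger is pulled or its bracket moved (value of joint o_pin above 0.014 m or value of joint o_slide above 0.02 m or value of joint o_slide below -0.02 m).
It fails at once if a loose bystander is moved more than 40 mm (distance of any of tape, tin, hammer, wrench, driver, can, bin, offcut from where it was at the start of the episode above 0.04 m).
It also fails if it takes over 35 s, if anything falls off the work surface, if the arm or the gripper's body presses on something with over 40 N, if the wrist force passes 120 N, or if a joint passes its speed limit or range.

## Working session

There is one attempt and no reset: what is moved stays moved. The work goes in short steps, Python scripts to look and compute and a shell command to move; the robot and the scene stay as the last step left them, time stands still between calls to the robot, and variables do not carry over. Pictures are saved under pics/ and viewed, and the job is handed in when it is done.

```bash
mkdir -p pics; ls; python3 - <<'E'
from rig import env, optics
import cv2
print(env.observe(), env.tips_ahead)
for n in ("top","side"):
    print(optics.camera_params(n))
    cv2.imwrite(f"pics/{n}0.png", optics.get_image(n)[:,:,::-1])
E
```

```text
pics
{'time_s': 0.0, 'q': array([-8.45288541e+01,  2.18424253e+01,  7.43869679e+01,  1.87218967e-03,
        8.38576030e+01, -1.23360943e+01]), 'qvel': array([ 0.03041059, -0.02608122, -0.06186019, -0.083597  , -0.03065218,
        0.09980771]), 'joint_efforts': array([-2.19425216e-03, -4.48460376e+01, -2.31280035e+01, -3.60066342e-04,
        4.79567403e-03, -2.55879307e-06]), 'position': array([ 0.16819175, -0.5236046 ,  0.4040851 ]), 'tool_rot': array([[-1.12427809e-04,  9.52091853e-01,  3.05812183e-01],
       [ 1.51454957e-03,  3.05811996e-01, -9.52090715e-01],
       [-9.99998847e-01,  3.56126235e-04, -1.47637208e-03]]), 'ft_force': array([-0.05742414, -0.40479317, -0.00242001]), 'wrist_torque': array([-0.05332213, -0.01203173, -0.02788114]), 'grip_width': 0.08511048643741292} 0.1734
{'fx': 559.9000234930338, 'fy': 559.9000234930338, 'cx': 327.0718849081443, 'cy': 234.8456626164378, 'k1': -0.16613978250345265, 'xyz': array([0.44962146, 0.00865844, 1.395928  ]), 'rotation': array([[-0.00445941, -0.9952665 ,  0.09708095],
       [-0.99986671,  0.00596259,  0.01519915],
       [-0.01570606, -0.09700023, -0.99516043]])}
{'fx': 574.7663673314473, 'fy': 574.7663673314473, 'cx': 328.88305911551936, 'cy': 233.3034470806172, 'k1': -0.041847139837117145, 'xyz': array([0.27218279, 0.97129469, 1.22457822]), 'rotation': array([[-0.94537486, -0.25930617,  0.19755173],
       [-0.32538431,  0.71383604, -0.62013156],
       [ 0.01978439, -0.65053702, -0.75921681]])}
```

View pics/top0.png

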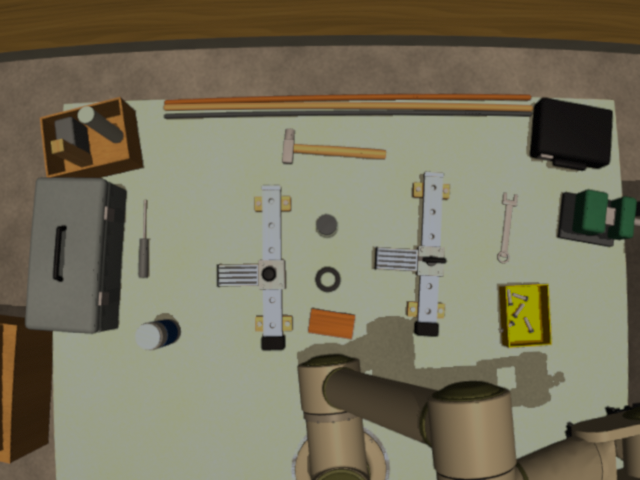

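View pics/side0.png

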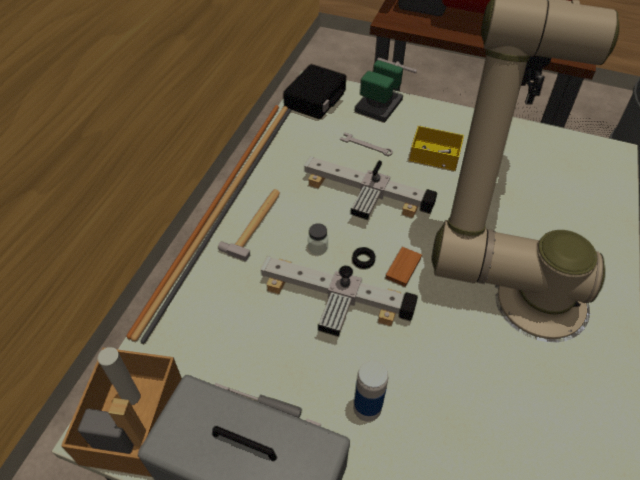

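The T handle is on the right-hand stile, at about (432,260) in the top view and (377,172) in the side view. The round knob is on the left stile, at (269,274) in the top view. I'll enlarge the T stile next.

```bash
python3 - <<'E'
import cv2
a=cv2.imread("pics/top0.png")[160:350,365:465]; cv2.imwrite("pics/topc.png",cv2.resize(a,None,fx=3.1,fy=3.1,interpolation=cv2.INTER_CUBIC))
a=cv2.imread("pics/side0.png")[145:225,295:445]; cv2.imwrite("pics/sidec.png",cv2.resize(a,None,fx=5,fy=5,interpolation=cv2.INTER_CUBIC))
a=cv2.imread("pics/top0.png")[235:285,400:460]; cv2.imwrite("pics/topc2.png",cv2.resize(a,None,fx=10,fy=10,interpolation=cv2.INTER_CUBIC))
E
```

```text
(no output)
```

View pics/topc.png

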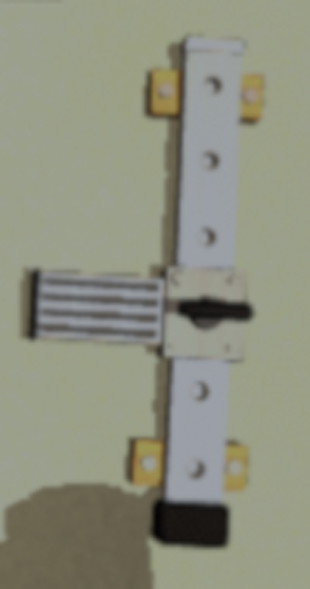

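View pics/topc2.png

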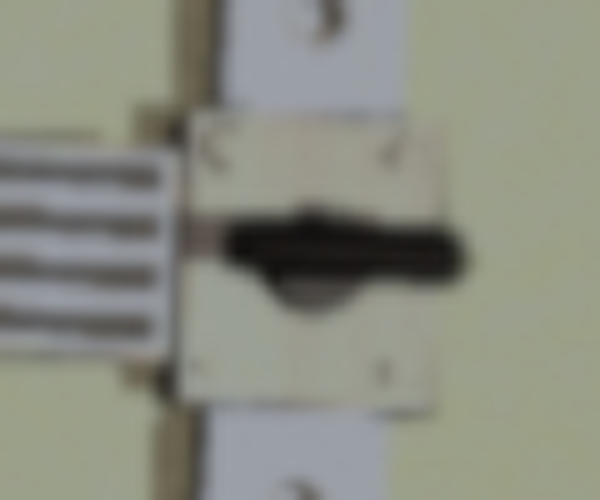

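View pics/sidec.png

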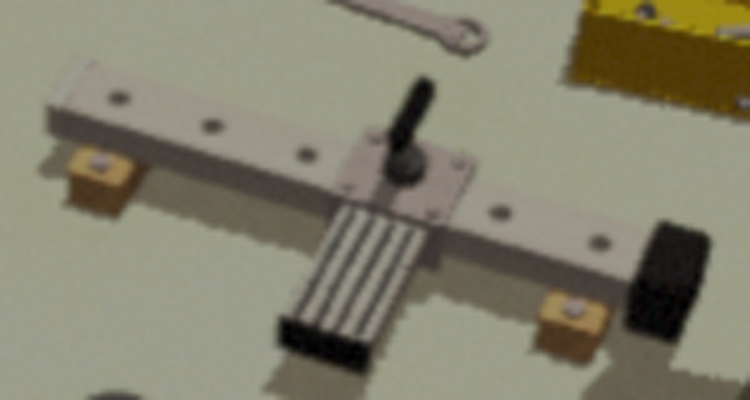

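The T bar spans about (422.5–446.7, 260) in the top view. Five stile holes are visible in both views. I'll locate them now.

```bash
cat > h.py <<'E'
import numpy as np, cv2
from rig import env, optics
def ray(n,px):
    p=optics.camera_params(n); K=np.array([[p['fx'],0,p['cx']],[0,p['fy'],p['cy']],[0,0,1.]])
    u=cv2.undistortPoints(np.array([[px]],float),K,np.array([p['k1'],0,0,0.]))[0,0]
    return np.array(p['xyz']), np.array(p['rotation'])@np.array([u[0],u[1],1])
def atz(n,px,z):
    o,d=ray(n,px); return o+d*(z-o[2])/d[2]
def tri(a,b):
    (o1,d1),(o2,d2)=ray('top',a),ray('side',b)
    M=np.stack([d1,-d2],1); s=np.linalg.lstsq(M,o2-o1,rcond=None)[0]
    p,q=o1+s[0]*d1,o2+s[1]*d2; return (p+q)/2,np.linalg.norm(p-q)
def proj(n,P):
    p=optics.camera_params(n); c=np.array(p['rotation']).T@(np.array(P)-p['xyz']); u=c[:2]/c[2]
    u=u*(1+p['k1']*(u@u)); return np.array([p['cx']+p['fx']*u[0],p['cy']+p['fy']*u[1]])
E
python3 - <<'E'
from h import *
T=np.array([(213,86),(209,160),(206,237),(200,391),(196,469)])/3.1+[364.7,159.7]
S=np.array([(119,98),(212,126),(307,155),(500,213),(599,243)])/5+[294.6,144.6]
xs=np.array([150,90,30,-90,-150])/1000
for n,Q in(('top',T),('side',S)):
    P=np.array([atz(n,q,.055) for q in Q]); A=np.stack([xs,np.ones(5)],1)
    c=np.linalg.lstsq(A,P[:,:2],rcond=None)[0]
    print(n,P.round(4).tolist(),'\n dir',c[0],np.linalg.norm(c[0]),np.degrees(np.arctan2(c[0][1],c[0][0])),'org',c[1],'res',np.abs(A@c-P[:,:2]).max())
t=(434.1,259.7); s=(413/5+294.6,112/5+144.6)
print('handle',atz('top',t,.109),atz('side',s,.109),tri(t,s))
# end pairs
E
```

```text
top [[0.695, -0.2306, 0.055], [0.6362, -0.2258, 0.055], [0.5758, -0.222, 0.055], [0.4563, -0.215, 0.055], [0.3962, -0.211, 0.055]] 
 dir [ 0.99675968 -0.06373636] 0.9987953664511144 -3.6587150480716173 org [ 0.54591264 -0.22049526] res 0.0006092426395963857
side [[0.6945, -0.2305, 0.055], [0.6345, -0.2266, 0.055], [0.5743, -0.2223, 0.055], [0.4551, -0.2148, 0.055], [0.3953, -0.2108, 0.055]] 
 dir [ 0.99696302 -0.06533664] 0.9991016710337044 -3.7495555558950056 org [ 0.54475395 -0.22061085] res 0.0003997801649628929
handle [ 0.51605816 -0.21844273  0.109     ] [ 0.51403479 -0.221899    0.109     ] (array([ 0.51459606, -0.21808151,  0.11237109]), np.float64(0.0026177168868197604))
```

Both views agree on the stile: origin about (0.5453, -0.2205), yaw -3.7°. That puts the handle at about (0.5154, -0.2186), which matches the measured bar. I'll turn the tool by -68.5° (tool z along the stile's x) while staying high.

```bash
python3 -m inch '[[-1,[0,0,0],-1],[-1,[0,0,0],-1],[-1,[0,0,0],-1],[-1,[0,0,0],-1],[-1,[0,0,0],-1],[-1,[0,0,0],-1],[-1,[0,0,0],-1],[-1,[0,0,0],-1]]' 60
python3 -m inch '[[-1,[0,0,0],-1],[-1,[0,0,0],-1],[-1,[0,0,0],-1],[-1,[0,0,0],-1],[-1,[0,0,0],-1],[-1,[0,0,0],-0.7],[-1,[0,0,0],0],[-1,[0,0,0],0]]' 60
cat >> h.py <<'E'
def rel(target):
    s=env.observe(); R=s['tool_rot']; d=np.array(target)-s['position']
    print('t',round(s['time_s'],2),'pos',s['position'].round(4),'yawz',np.degrees(np.arctan2(R[1,2],R[0,2])).round(2),'F',s['ft_force'].round(1),'w',round(s['grip_width'],4),'tool shift units',(R.T@d/.03).round(2))
E
python3 -c "
from h import *
rel([.5154,-.2186,.354]);print(env.observe()['tool_rot'].round(3))"
```

```text
time_s: 0.77
position: [0.1682, -0.5236, 0.4044]
tool_rot: [[-0.0, 0.529, 0.849], [0.001, 0.849, -0.529], [-1.0, 0.001, -0.001]]
ft_force: [0.4, -0.3, 0.0]
grip_width: 0.0854
time_s: 1.43
position: [0.1682, -0.5236, 0.4045]
tool_rot: [[-0.0, 0.066, 0.998], [0.001, 0.998, -0.066], [-1.0, 0.001, -0.0]]
ft_force: [-0.4, 0.3, 0.1]
grip_width: 0.0852
t 1.43 pos [ 0.1682 -0.5236  0.4045] yawz -3.81 F [-0.4  0.3  0.1] w 0.0852 tool shift units [ 1.69 10.91 10.87]
[[-0.     0.066  0.998]
 [ 0.001  0.998 -0.066]
 [-1.     0.001 -0.   ]]
```

```bash
python3 -m inch '[[-1,[0.1,0.68,0.68],0],[-1,[0.1,0.68,0.68],0],[-1,[0.1,0.68,0.68],0],[-1,[0.1,0.68,0.68],0],[-1,[0.1,0.68,0.68],0],[-1,[0.1,0.68,0.68],0],[-1,[0.1,0.68,0.68],0],[-1,[0.1,0.68,0.68],0]]' 60
python3 -m inch '[[-1,[0.1,0.8,0.8],0],[-1,[0.1,0.8,0.8],0],[-1,[0.1,0.8,0.8],0],[-1,[0.1,0.8,0.8],0],[-1,[0.1,0.8,0.8],0],[-1,[0.1,0.8,0.8],0],[-1,[0.1,0.6,0.6],0],[-1,[0,0,0],0]]' 60
python3 - <<'E'
from h import *
rel([.5154,-.2186,.264])
for n in("top","side"): 
    im=optics.get_image(n)[:,:,::-1]; cv2.imwrite(f"pics/{n}1.png",im)
    u,v=proj(n,[.515,-.219,.15]).astype(int); c=im[max(v-75,0):v+75,max(u-100,0):u+100]
    cv2.imwrite(f"pics/{n}1c.png",cv2.resize(c,None,fx=4,fy=4))
E
```

```text
time_s: 2.1
position: [0.3424, -0.3702, 0.3805]
tool_rot: [[-0.0, 0.067, 0.998], [0.0, 0.998, -0.067], [-1.0, 0.0, -0.0]]
ft_force: [-0.1, 0.5, -0.4]
grip_width: 0.0852
time_s: 2.77
position: [0.516, -0.2171, 0.3588]
tool_rot: [[-0.0, 0.062, 0.998], [0.001, 0.998, -0.062], [-1.0, 0.001, -0.0]]
ft_force: [-0.6, 0.3, -0.5]
grip_width: 0.0855
t 2.77 pos [ 0.516  -0.2171  0.3588] yawz -3.57 F [-0.6  0.3 -0.5] w 0.0855 tool shift units [ 3.16 -0.06 -0.02]
```

View pics/side1c.png

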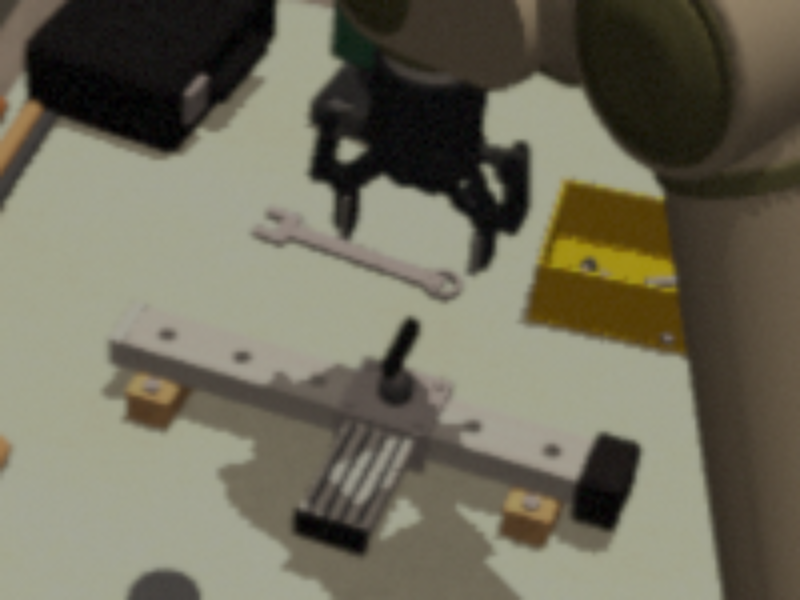

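The gripper is above the T bar, with the jaws spread along the stile. Next I descend 95 mm and close.

```bash
python3 -m inch '[[-1,[0.5,-0.04,0],0],[-1,[0.5,0,0],0],[-1,[0.5,0,0],0],[-1,[0.5,0,0],0],[-1,[0.5,0,0],0],[-1,[0.4,0,0],0],[-1,[0.26,0,0],0],[-1,[0,0,0],0]]' 60
python3 - <<'E'
from h import *
rel([.5154,-.2186,.264])
for n in("top","side"): 
    im=optics.get_image(n)[:,:,::-1]
    u,v=proj(n,[.515,-.219,.12]).astype(int); c=im[max(v-75,0):v+75,max(u-100,0):u+100]
    cv2.imwrite(f"pics/{n}2c.png",cv2.resize(c,None,fx=4,fy=4))
E
```

```text
time_s: 3.53
position: [0.5128, -0.222, 0.2637]
tool_rot: [[-0.002, 0.066, 0.998], [0.001, 0.998, -0.066], [-1.0, 0.001, -0.002]]
ft_force: [-0.4, 0.2, 0.2]
grip_width: 0.0852
t 3.53 pos [ 0.5128 -0.222   0.2637] yawz -3.81 F [-0.4  0.2  0.2] w 0.0852 tool shift units [-0.01  0.12  0.08]
```

View pics/side2c.png

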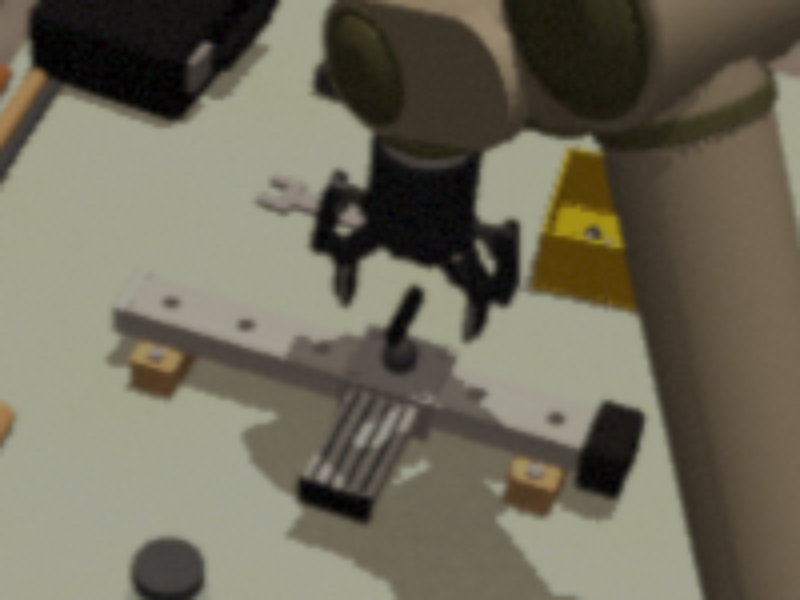

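The fingers straddle the bar: the tips are at about (345,303) and (475,335) in the crop, with the bar midway between them. I'll trim 3 mm and close.

```bash
python3 -m inch '[[-1,[0.03,0.12,0.08],0],[-0.5,[0,0,0],0],[0,[0,0,0],0],[0.5,[0,0,0],0],[1,[0,0,0],0],[1,[0,0,0],0],[1,[0,0,0],0],[1,[0,0,0],0]]' 60
python3 -m inch '[[1,[0,0,0],0],[1,[0,0,0],0],[1,[0,0,0],0],[1,[0,0,0],0],[1,[0,0,0],0],[1,[0,0,0],0],[1,[0,0,0],0],[1,[0,0,0],0]]' 80
python3 - <<'E'
from h import *
rel([.5154,-.2186,.264])
for n in("top","side"): 
    im=optics.get_image(n)[:,:,::-1]
    u,v=proj(n,[.515,-.219,.12]).astype(int); c=im[max(v-75,0):v+75,max(u-100,0):u+100]
    cv2.imwrite(f"pics/{n}3c.png",cv2.resize(c,None,fx=4,fy=4))
E
```

```text
time_s: 4.3
position: [0.5162, -0.2178, 0.2641]
tool_rot: [[-0.0, 0.064, 0.998], [0.0, 0.998, -0.064], [-1.0, 0.0, -0.0]]
ft_force: [-1.1, -0.4, 0.8]
grip_width: 0.0129
time_s: 4.97
position: [0.5162, -0.2178, 0.264]
tool_rot: [[-0.0, 0.064, 0.998], [0.0, 0.998, -0.064], [-1.0, 0.0, -0.0]]
ft_force: [-0.4, -1.2, 1.3]
grip_width: 0.0125
t 4.97 pos [ 0.5162 -0.2178  0.264 ] yawz -3.69 F [-0.4 -1.2  1.3] w 0.0125 tool shift units [ 0.   -0.03 -0.02]
```

View pics/side3c.png

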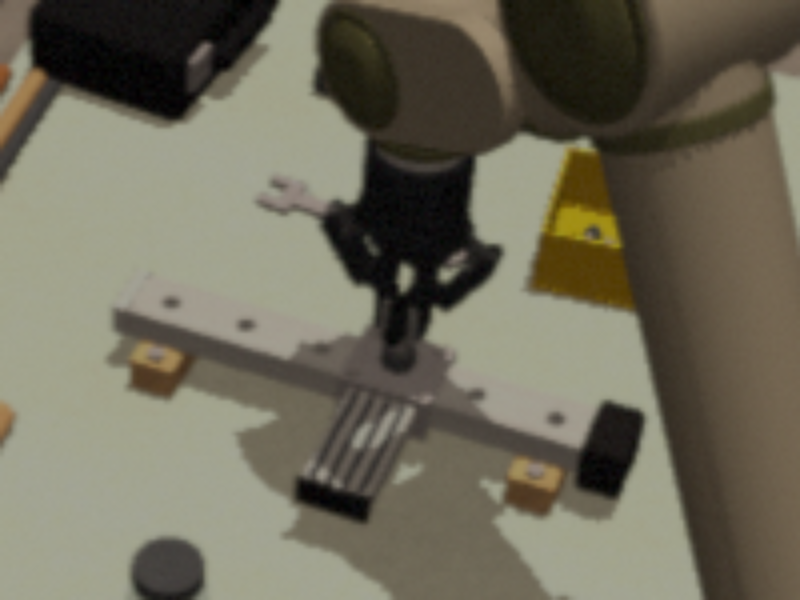

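The grip is on the bar (12.5 mm opening). I'll lift about 12.5 mm.

```bash
python3 -m inch '[[1,[-0.1,0,0],0],[1,[-0.1,0,0],0],[1,[-0.1,0,0],0],[1,[-0.12,0,0],0],[1,[0,0,0],0],[1,[0,0,0],0],[1,[0,0,0],0],[1,[0,0,0],0]]' 80
python3 -c "
from h import *
rel([.5162+.06*.998,-.2178-.06*.0645,.2765])"
```

```text
time_s: 5.73
position: [0.5162, -0.2178, 0.2763]
tool_rot: [[-0.0, 0.064, 0.998], [0.0, 0.998, -0.064], [-1.0, 0.0, -0.0]]
ft_force: [1.1, -1.0, -9.4]
grip_width: 0.0125
t 5.73 pos [ 0.5162 -0.2178  0.2763] yawz -3.69 F [ 1.1 -1.  -9.4] w 0.0125 tool shift units [-0.01 -0.    2.  ]
```

The downward pull changed by about 10 N, which matches the spring at roughly 19–20 mm, so the pin is clear. Now I slide 60 mm.

```bash
python3 -m inch '[[1,[0,0,0.2],0],[1,[0,0,0.3],0],[1,[0,0,0.4],0],[1,[0,0,0.4],0],[1,[0,0,0.4],0],[1,[0,0,0.2],0],[1,[0,0,0.1],0],[1,[0,0,0],0]]' 80
python3 - <<'E'
from h import *
rel([.5162+.06*.998,-.2178-.06*.0645,.257])
for n in("top","side"): 
    im=optics.get_image(n)[:,:,::-1]
    u,v=proj(n,[.575,-.222,.1]).astype(int); c=im[max(v-75,0):v+75,max(u-100,0):u+100]
    cv2.imwrite(f"pics/{n}4c.png",cv2.resize(c,None,fx=4,fy=4))
E
```

```text
time_s: 6.4
position: [0.5765, -0.2217, 0.2762]
tool_rot: [[0.0, 0.064, 0.998], [0.0, 0.998, -0.064], [-1.0, 0.0, 0.0]]
ft_force: [2.7, -2.2, -8.6]
grip_width: 0.0125
t 6.4 pos [ 0.5765 -0.2217  0.2762] yawz -3.68 F [ 2.7 -2.2 -8.6] w 0.0125 tool shift units [ 0.64  0.   -0.01]
```

View pics/side4c.png

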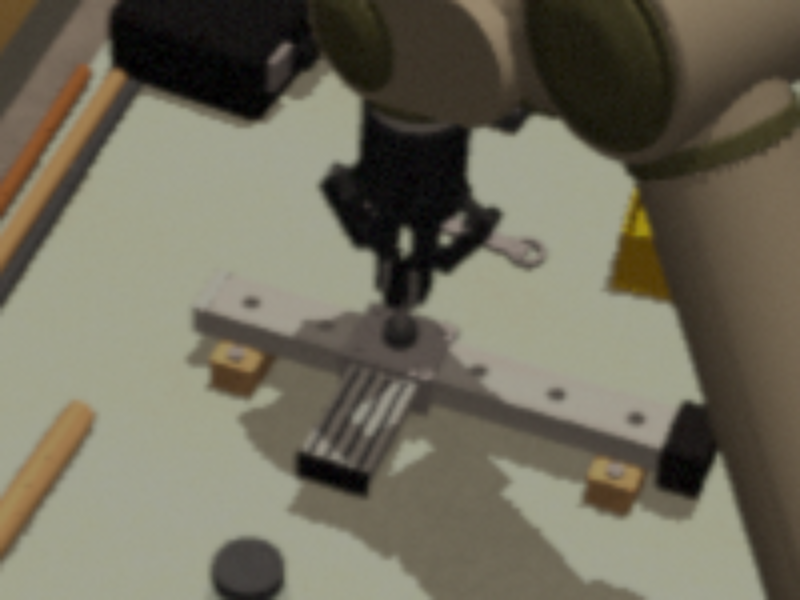

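The bracket has moved one hole: two holes are uncovered beyond it and three toward the foot. I'll lower in stages and watch the force.

```bash
python3 -m inch '[[1,[0.1,0,0],0],[1,[0.1,0,0],0],[1,[0.1,0,0],0],[1,[0.05,0,0],0],[1,[0,0,0],0],[1,[0,0,0],0],[1,[0,0,0],0],[1,[0,0,0],0]]' 80
python3 -c "
from h import *
rel([.5162+.06*.998,-.2178-.06*.0645,.257])"
```

```text
time_s: 7.17
position: [0.5762, -0.2217, 0.2665]
tool_rot: [[0.001, 0.064, 0.998], [-0.0, 0.998, -0.064], [-1.0, -0.0, 0.001]]
ft_force: [3.0, -0.5, -1.2]
grip_width: 0.0129
t 7.17 pos [ 0.5762 -0.2217  0.2665] yawz -3.69 F [ 3.  -0.5 -1.2] w 0.0129 tool shift units [ 0.32  0.   -0.  ]
```

The force has fallen to the spring's value at about 9 mm, so the pin is entering the hole. I'll continue down.

```bash
python3 -m inch '[[1,[0.1,0,0],0],[1,[0.1,0,0],0],[1,[0.1,0,0],0],[1,[0.06,0,0],0],[1,[0,0,0],0],[1,[0,0,0],0],[1,[0,0,0],0],[1,[0,0,0],0]]' 80
python3 -c "
from h import *
rel([.5162+.06*.998,-.2178-.06*.0645,.257])"
```

```text
time_s: 7.83
position: [0.5761, -0.2216, 0.257]
tool_rot: [[0.002, 0.064, 0.998], [-0.001, 0.998, -0.064], [-1.0, -0.001, 0.002]]
ft_force: [-1.6, 2.1, 13.7]
grip_width: 0.0119
t 7.83 pos [ 0.5761 -0.2216  0.257 ] yawz -3.68 F [-1.6  2.1 13.7] w 0.0119 tool shift units [-0. -0. -0.]
```

13.7 N up at the nominal home height (the spring alone would give 4.9 N), so the pin is against its end stop. I'll add a slight extra press, settle and check.

```bash
python3 -m inch '[[1,[0.03,0,0],0],[1,[0,0,0],0],[1,[0,0,0],0],[1,[0,0,0],0],[1,[0,0,0],0],[1,[0,0,0],0],[1,[0,0,0],0],[1,[0,0,0],0]]' 80
python3 - <<'E'
from h import *
rel([.5162+.06*.998,-.2178-.06*.0645,.257])
for n in("top","side"): 
    im=optics.get_image(n)[:,:,::-1]; cv2.imwrite(f"pics/{n}5.png",im)
    u,v=proj(n,[.575,-.222,.1]).astype(int); c=im[max(v-55,0):v+55,max(u-75,0):u+75]
    cv2.imwrite(f"pics/{n}5c.png",cv2.resize(c,None,fx=5,fy=5))
E
```

```text
time_s: 8.5
position: [0.5761, -0.2215, 0.257]
tool_rot: [[0.002, 0.064, 0.998], [-0.002, 0.998, -0.064], [-1.0, -0.001, 0.003]]
ft_force: [-3.5, 1.4, 19.0]
grip_width: 0.0127
t 8.5 pos [ 0.5761 -0.2215  0.257 ] yawz -3.68 F [-3.5  1.4 19. ] w 0.0127 tool shift units [-0. -0. -0.]
```

View pics/side5c.png

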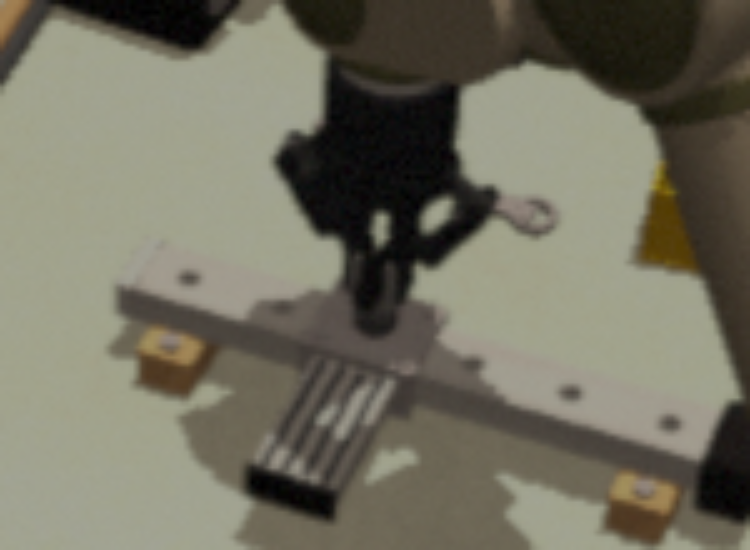

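View pics/top5.png

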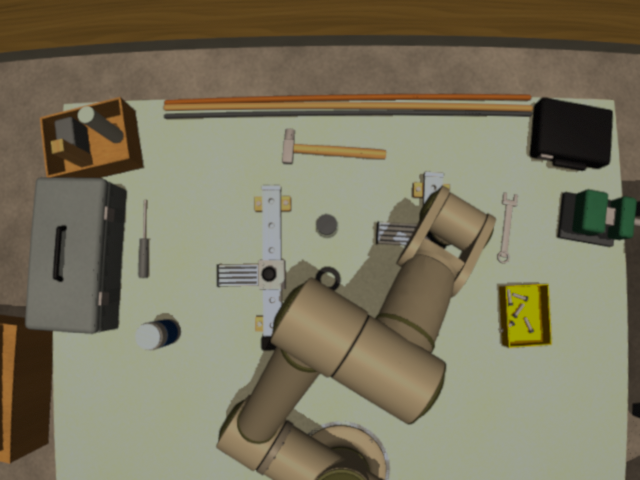

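The bracket sits at the next hole, the fingers hold the T handle just above the housing, and the visible loose items haven't moved. Pressing harder (19 N) gave no further travel, so the pin is on its stop. I'm handing the job in.

```bash
python3 -c "
from rig import env
print(env.close_job())"
```

```text
the job is handed in; nothing more can be done
None
```

I moved the T-handle bracket to the next hole away from the foot, pushed the pin home, and handed the job in at about 8.6 s with the fingers still gripping the handle. No verdict was reported.

- **Pin pulled clear:** I gripped the T bar and lifted it 12.3 mm. The force changed by about 10 N, which puts the pin at roughly 19–20 mm, well above the 14 mm needed to clear.
- **Bracket moved:** the tool travelled 60.4 mm along the stile, and the picture showed the bracket one hole further along. Tool position at the end put the move at about 60 mm.
- **Pin home:** the tool finished 7 mm below the height where it first gripped the handle, which matches fully home. Pressing from 13.7 N to 19.0 N gave no further travel, so the pin is against its end stop. The grip was set to 80 N with the fingers reading 12.7 mm apart on the 14 mm bar. That is slightly under nominal, but it stayed between 11.9 and 12.9 mm throughout.
- **Everything else:** the round-knob stile and the loose things in view had not visibly moved. The arm hid the wood offcut and part of the tape in the last top picture, so I did not check those two directly. The tool's path stayed clear of them.

Nothing failed. The only disagreement was about 1–3 mm between the two cameras on the handle's position, which did not affect the grasp.

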